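# Tighten a hub lock ring with a pin spanner

## Task

Lift the two-pin spanner out of its rest by the yellow knob, set both prongs fully into the two holes of the aluminium lock ring and let go of it. Then take hold of the red part of its handle and swing it clockwise (seen from above) until the ring comes up against its stop, where the yellow mark on the ring meets the red pointer. Leave the spanner sitting in the ring, and leave the tin, the bearing race and the wrench where they are.

Things in the scene. Friction and masses are not known exactly. Their poses are not given: they have to be found in the camera images.
- spanner: Loose T-shaped two-pin spanner, 0.35 kg, 176 mm long, starts level in its rest. Origin: middle of the cross-head's flat underside; z up, x along the handle to its free end, y along the cross-head. Cross-head 22 (x) by 92 (y) mm, z 0 to 14. Two prongs point down at y = +35 and -35. Balance point about 11 mm from the origin towards the handle.
- knob (a point): Middle of the spanner's yellow knob, 42 mm above the spanner's origin, axes of the spanner. The knob is 16 mm (x) by 30 mm (y), from z 14 to 64 mm above the origin, with flat faces.
- handle (a point): On the middle of the spanner's handle, at x = 135 mm, z = 6 mm from the spanner's origin, axes of the spanner. The handle is a flat bar 16 mm wide (y), z 0 to 12 mm, running from the head to x = 165 mm; its outer part (x 89 to 165) is red.
- prong_a (a point): Centre of the end of the prong at y = +35 mm, 14 mm below the spanner's origin. Prongs are round, 10 mm thick, 14 mm long, the last 4 mm tapering to 6 mm.
- prong_b (a point): Centre of the end of the other, equal prong at y = -35 mm, 14 mm below the spanner's origin.
- rest: Fixed grey tool rest, base 225 by 110 by 8 mm; origin on the bench under the stored knob, x along the stored handle. The spanner's origin lies 26 mm above it. The handle lies in a channel between cheeks (x 30 to 172, y to 26 mm either side) that reach 39 mm above the bench, 1 mm above the handle, so only the knob can be taken there. The spanner lifts straight up and out.
- ring_top (a point): Centre of the top face of the aluminium lock ring, 78 mm above the bench; turns with the ring, z up. Two 14 mm holes at y = +35 and -35 mm, 18 mm deep; prongs have 2 mm of play all round. The spanner goes in either way round, handle along the ring's +x or -x; fully in, its origin is at this point. Ring 106 mm across, 18 mm thick, 26 mm bore; yellow mark at the rim midway between +x and -y.
- ring (a joint): Ring angle in rad about the vertical axis through ring_top, growing clockwise seen from above (tightening). Starts at 0.1 to 0.45; a hard stop ends it at 1.2, where the yellow mark meets the red pointer. A steady drag of 1.5 N m (about 11 N on the handle 135 mm out) holds it where it is left; it is meant to be turned by the handle.
- carrier: Fixed hub carrier below the ring; origin on the bench under the ring's axis. Blue plate 150 mm square, 16 mm high; on it a dark round housing of 66 mm radius, 62 mm from 34 to 60 mm height. A red pointer stands at the housing's edge, 56 to 78 mm from the axis, up to 74 mm high.
- grease_tin: Bystander: steel tin with a red band, 70 mm across, 110 mm high, origin at the middle of its underside.
- race: Bystander: loose steel bearing race, 64 mm across, 17 mm high, origin at the middle of its underside.
- wrench: Bystander: wrench 180 mm long lying flat along its x axis, origin at its middle.
Things that resemble listed ones, but are neither listed nor needed, are in the scene too. What is shaped like the carrier but brown is not meant.

How it is judged:
By the outcome, as a careful person would: the job done as asked, in the order asked, and still so for the second after the job is handed in, with the robot touching nothing.
It also fails if it takes over 53 s, if anything falls off the work surface, if the arm or the gripper's body presses on something with over 40 N, if the wrist force passes 120 N, or if a joint passes its speed limit or range.

## Robot

A 7-joint arm with a two-finger parallel gripper is mounted at the origin on the work surface. World frame = base frame: x ahead of the robot, y to its left, z up, the work surface at z = 0. Lengths are in m, angles in degrees, forces in N, time in s.
With the tool pointing down it reaches from about 0.425 to 1.025 m from the base axis. Payload 9.4 kg.
Tool frame: the origin (TCP) lies on the mounting face of the last link; the fingertips stand 186 mm ahead of it and the grasp point (between the pads) lies 167 mm ahead of it; y points along the fingers, x is the direction in which the jaws open and shut, and the axes are right-handed (so a half turn about y gives the same grasp; the last joint's range is limited). The gripper opens to 93 mm and grips with 3 to 60 N. Pads are 15 mm wide; open, the fingers measure 128 mm over their backs; the gripper's body (75 mm by 188 mm) begins 65 mm behind the grasp point.
Start: joints at [68.829, 34.337, -0.143, 91.639, 0.103, 54.024, -4.572], TCP at [0.209, -0.694, 0.405] pointing down, gripper open.
Joint ranges: [-147.43, 147.43], [-19.82, 112.94], [-74.19, 73.91], [6.32, 146.72], [-59.91, 239.91], [6.04, 106.73], [-150.56, 150.56]. Speed limits (degrees/s): [127.2, 127.2, 172.46, 172.46, 180, 180, 180].

## Interface

Orientations are given as a 3x3 rotation matrix whose columns are the frame's x, y, z axes.
In Python, from rig import ctrl gives the robot as it stands. The module is installed in compiled form; this text tells all that it offers.
- The arm moves only by the tool servo_tool, never from a script. Its argument "moves" is a list of rows, each a list of 7 numbers: the turn, a rotation vector about the tool's x, y, z in degrees, then the shift along the tool's x, y, z in mm, then the finger opening in mm, from 0 to 93. In form: [[ax, ay, az, x, y, z, grip], ...]. A call has 1 to 10 rows; each row shifts and turns the pose as measured when the row begins, along the tool's axes as they then stand; what a row does not reach is not made up. A row lasts 1/10 s, in which the tool goes at most 50 mm and 8.59 degrees, less where a joint would pass 70% of its speed; a pose out of reach is approached as far as the arm can. A call with a gripper value outside its range is refused whole. The fingers move at their own pace and stop on an object; "force" is the grip in N (left out, the last holds). Time passes only in rows, so rows that do not move let the fingers close. It gives the time, the measured TCP pose, the force and the opening at its end, in the units of the state.
- ctrl.read_state(): the state, without advancing time (a new reading comes with each control period).
- ctrl.camera(name): name is "scene" or "side" or "wrist"; returns the picture (384x512x3 uint8, red, green, blue); there is no depth.
- ctrl.camera_params(name): a dict with "K" (3x3 intrinsics, pixels), "xyz" and "orientation" of the camera in the world. Camera axes: x right, y down, z forward; pixel columns grow to the right and rows downward; lengths in m; the calibration is good to about 2 mm. The wrist camera is an equidistant fisheye: a pixel r from the principal point sees the ray r / f radians off the axis. A picture is of the moment at which its call begins: read the wrist's pose just before it. camera_params takes no time and is no camera call; for the wrist camera it gives the pose at the moment of the call.
- ctrl.close_job(): hands the job in, once; it reports no verdict.
The state is a dict: "t": time; "joint_positions": joint angles; "qvel": joint speeds; "joint_efforts": joint torques, N m; "tcp_pos": TCP position; "tool_rot": TCP orientation; "contact_force": force on the tool from outside, world axes, zero at the start; "torque": the same for the moment, N m; "grip_width": opening from 0.0 (shut) to 1.0 (fully open).
Only numpy, scipy, OpenCV 4.12 (cv2) and the standard library are available. Lean on these libraries where they do the work, as an engineer would, in place of code of your own. Each camera call takes 0.05 s, during which the arm holds its last target. There are 200 camera calls.

## Working session

There is one attempt and no reset: what is moved stays moved. The work goes in short steps, Python scripts to look and compute and a tool call to move; the robot and the scene stay as the last step left them, time stands still between calls to the robot, and variables do not carry over. Pictures are saved under pics/ and viewed, on a budget of 10 in all, crops included, one or two more only if the job needs it, and the job is handed in when it is done.

Besides the shell and the picture viewer there is one more tool, called after ">>>" as name(argument=value, ...) on one line, values as JSON. servo_tool: Moves the arm, as the interface text tells. Its arguments: {"type":"object","properties":{"moves":{"type":"array"},"force":{"type":"number"}},"required":["moves"]}

```bash
mkdir -p pics
cat > h.py <<'E'
import numpy as np, cv2
from rig import ctrl
def shot(n,f):
    p=ctrl.camera_params(n); im=ctrl.camera(n); cv2.imwrite('pics/'+f+'.png',im[:,:,::-1]); np.savez('pics/'+f+'.npz',im=im,K=p['K'],xyz=p['xyz'],R=p['orientation'],fish=(n=='wrist')); return im
def ray(f,uv):
    d=np.load('pics/'+f+'.npz'); K=d['K']; x=(uv[0]-K[0,2])/K[0,0]; y=(uv[1]-K[1,2])/K[1,1]
    if d['fish']:
        r=np.hypot(x,y); v=np.array([x/r*np.sin(r),y/r*np.sin(r),np.cos(r)]) if r>0 else np.array([0,0,1.])
    else: v=np.array([x,y,1.])
    return d['xyz'],d['R']@v
def onz(f,uv,z):
    o,v=ray(f,uv); return o+v*(z-o[2])/v[2]
def proj(f,P):
    d=np.load('pics/'+f+'.npz'); K=d['K']; c=d['R'].T@(np.asarray(P)-d['xyz'])
    if d['fish']:
        r=np.hypot(c[0],c[1]); t=np.arctan2(r,c[2]); x,y=c[0]/r*t,c[1]/r*t
    else: x,y=c[0]/c[2],c[1]/c[2]
    return np.array([K[0,0]*x+K[0,2],K[1,1]*y+K[1,2]])
E
python3 - <<'E'
from h import *
a=shot('scene','s0');b=shot('side','d0');w=shot('wrist','w0')
s=ctrl.read_state();print(s['t'],s['tcp_pos'],np.round(s['tool_rot'],3),s['contact_force'],s['grip_width'])
for n in('scene','side','wrist'):
    p=ctrl.camera_params(n);print(n,p['K'],p['xyz'],np.round(p['orientation'],3))
cv2.imwrite('pics/all0.png',cv2.resize(np.vstack([np.hstack([a,b]),np.hstack([w,w*0])]),(800,600),interpolation=cv2.INTER_AREA)[:,:,::-1])
E
```

```text
0.15 [ 0.20921473 -0.69400736  0.40405005] [[ 0.289 -0.     0.957]
 [-0.957  0.001  0.289]
 [-0.001 -1.    -0.   ]] [-0.75056413 -0.53760685 -0.01414838] 0.9980780759892354
scene [[358.33364355   0.         254.17317023]
 [  0.         358.33364355 191.69547056]
 [  0.           0.           1.        ]] [ 1.22483859 -0.53296688  0.70778227] [[ 0.676  0.422 -0.604]
 [ 0.737 -0.388  0.554]
 [-0.001 -0.819 -0.574]]
side [[426.43297233   0.         248.28871075]
 [  0.         426.43297233 194.15124777]
 [  0.           0.           1.        ]] [0.39928506 1.0542968  0.83768949] [[-0.992 -0.064  0.111]
 [-0.127  0.614 -0.779]
 [-0.018 -0.787 -0.617]]
wrist [[297.31863964   0.         253.52507736]
 [  0.         297.31863964 194.93659975]
 [  0.           0.           1.        ]] [ 0.27583858 -0.67328881  0.38457852] [[ 0.289 -0.927 -0.24 ]
 [-0.957 -0.281 -0.07 ]
 [-0.002  0.25  -0.968]]
```

View pics/all0.png

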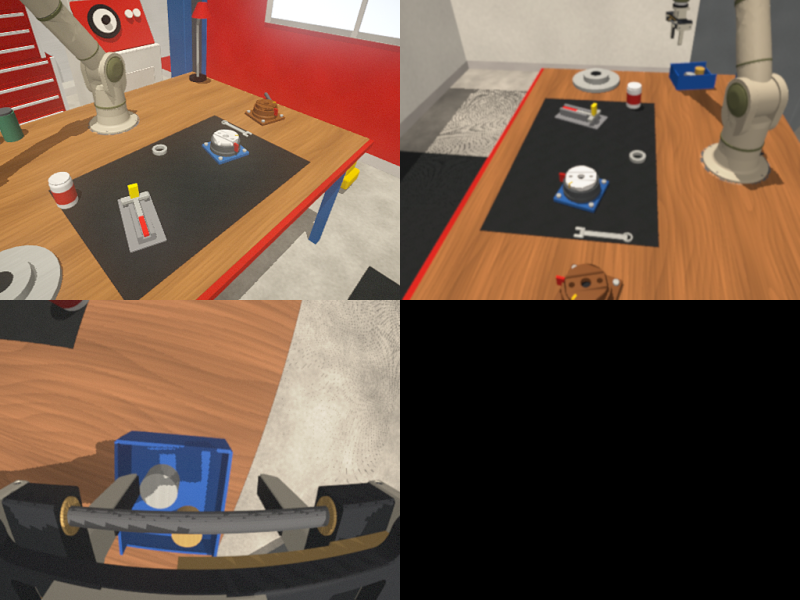

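The contact sheet (tiles scaled 0.78) shows the grey rest with the spanner: yellow knob at scene ≈(170,243) px and side ≈(248,138) px. The blue carrier with the aluminium ring is at scene ≈(290,183) and side ≈(232,235). The brown look-alike is at scene ≈(340,138) and side ≈(236,365), and it isn't the one meant. I'll confirm with enlarged crops.

Run:
```python
from h import *
A=np.load('pics/s0.npz')['im'];B=np.load('pics/d0.npz')['im']
def c(im,x,y,w,h): return cv2.resize(im[y:y+h,x:x+w],(400,300),interpolation=cv2.INTER_CUBIC)
print('crops: scene rest (140,220,100x75)x4? ; scene ring; side rest; side ring')
o=np.vstack([np.hstack([c(A,130,225,120,90),c(A,240,140,100,75)]),np.hstack([c(B,180,115,100,75),c(B,180,190,100,75)])])
cv2.imwrite('pics/crop0.png',o[:,:,::-1])
for f,im in(('s0',A),('d0',B)):
    hsv=cv2.cvtColor(im,cv2.COLOR_RGB2HSV)
    for n,lo,hi in(('yel',(22,150,90),(34,255,255)),('red',(0,170,90),(6,255,255)),('blue',(100,120,60),(120,255,255))):
        m=cv2.inRange(hsv,lo,hi)
        k,l,st,ce=cv2.connectedComponentsWithStats(m)
        print(f,n,[(st[i].tolist(),np.round(ce[i],1).tolist()) for i in range(1,k) if 6<st[i,4]<1500])
```

```text
crops: scene rest (140,220,100x75)x4? ; scene ring; side rest; side ring
s0 yel [([436, 208, 24, 35, 402], [447.8, 226.4]), ([163, 234, 15, 20, 226], [170.5, 243.5])]
s0 red [([207, 72, 11, 20, 175], [212.2, 81.1]), ([350, 138, 6, 10, 40], [352.6, 142.6]), ([300, 183, 5, 11, 41], [301.9, 188.0]), ([66, 238, 32, 24, 392], [82.8, 252.1]), ([178, 277, 13, 26, 166], [183.9, 289.5])]
s0 blue [([214, 0, 31, 77, 1354], [231.1, 25.0]), ([259, 0, 6, 2, 11], [261.3, 0.5]), ([259, 25, 5, 32, 95], [261.3, 37.1]), ([259, 57, 4, 38, 54], [261.3, 71.5]), ([218, 61, 1, 12, 12], [218.0, 66.5]), ([235, 67, 5, 8, 18], [236.8, 70.1]), ([219, 74, 1, 16, 16], [219.0, 81.5]), ([229, 90, 17, 6, 18], [237.0, 92.6]), ([259, 182, 60, 28, 354], [288.0, 197.9]), ([436, 222, 6, 7, 11], [438.6, 225.2]), ([395, 238, 40, 74, 754], [411.6, 280.8]), ([413, 244, 7, 13, 15], [415.4, 250.0])]
d0 yel [([244, 131, 9, 17, 115], [248.0, 138.1]), ([220, 377, 6, 6, 19], [222.4, 379.6])]
d0 red [([291, 121, 17, 12, 166], [298.9, 126.9]), ([209, 136, 17, 5, 30], [216.7, 138.2]), ([204, 221, 7, 11, 61], [206.6, 225.3]), ([200, 352, 11, 13, 103], [204.6, 357.8])]
d0 blue [([345, 79, 59, 36, 1439], [372.3, 98.1]), ([196, 229, 72, 43, 745], [232.6, 254.8])]
```

View pics/crop0.png

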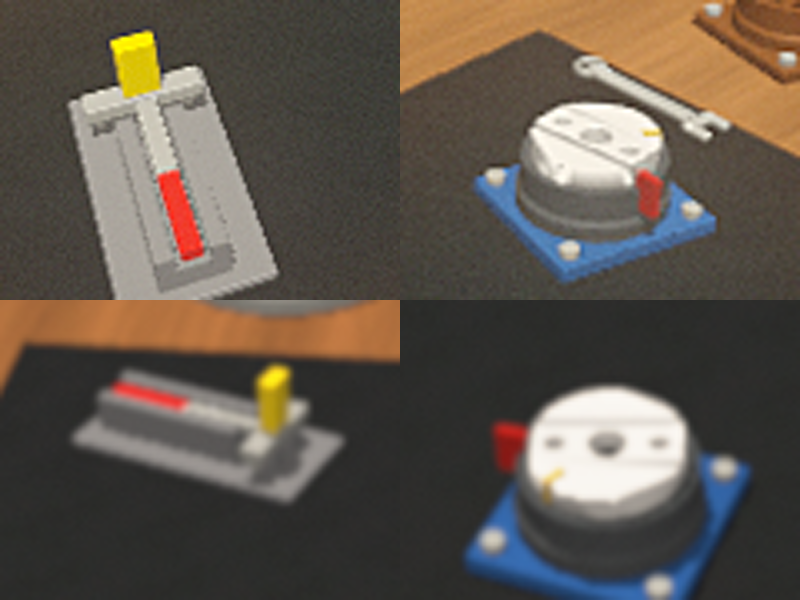

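The crops confirm the targets. The spanner lies in its grey rest with the yellow knob and red handle end. The silver ring on the blue plate has its bore at scene (289,173.5) / side (231.5,225.5), two holes and a yellow mark, plus the red pointer on the housing. Next I triangulate.

Run:
```python
from h import *
def tri(a,b):
    (o1,v1),(o2,v2)=ray('s0',a),ray('d0',b); v1=v1/np.linalg.norm(v1);v2=v2/np.linalg.norm(v2)
    st=np.linalg.lstsq(np.c_[v1,-v2],o2-o1,rcond=None)[0]; p,q=o1+v1*st[0],o2+v2*st[1]; return np.round((p+q)/2,4),round(np.linalg.norm(p-q),4)
print('knob',tri((170.5,243.5),(248,138.1)))
print('red z.038',onz('s0',(183.9,289.5),.036),onz('d0',(298.9,126.9),.037))
for n,a,b in(('bore',(289.2,173.5),(231.5,225.5)),('mark',(302.7,173.2),(218,235)),('hA',(280.5,170.2),(244.5,225.5)),('hB',(297,177.5),(218.2,225.5))):
    print(n,onz('s0',a,.078),onz('d0',b,.078),tri(a,b))
print('ptr',tri((301.9,188),(206.6,225.3)))
```

```text
knob (array([ 0.5787, -0.2325,  0.0692]), np.float64(0.0009))
red z.038 [ 0.70124797 -0.27748694  0.036     ] [ 0.40477729 -0.38641279  0.037     ]
bore [0.56307166 0.23084382 0.078     ] [0.56302824 0.23293019 0.078     ] (array([0.5628, 0.2318, 0.0773]), np.float64(0.0009))
mark [0.5920313  0.26505932 0.078     ] [0.59195223 0.27252666 0.078     ] (array([0.5913, 0.2686, 0.0754]), np.float64(0.0034))
hA [0.52914698 0.22467864 0.078     ] [0.52885327 0.22924834 0.078     ] (array([0.5284, 0.2267, 0.0764]), np.float64(0.0018))
hB [0.59688491 0.23152749 0.078     ] [0.59804999 0.23670326 0.078     ] (array([0.5972, 0.2337, 0.0764]), np.float64(0.0034))
ptr (array([0.6329, 0.2187, 0.06  ]), np.float64(0.0033))
```

Run:
```python
from h import *
print('red side',onz('d0',(216.7,138.2),.038))
k=np.array([.5787,-.2325])
for f,uv in(('s0',(183.9,289.5)),('d0',(216.7,138.2))):
    p=onz(f,uv,.038)[:2]-k; print(f,np.linalg.norm(p),np.degrees(np.arctan2(p[1],p[0])))
a=shot('scene','s1')
```

```text
red side [ 0.70023258 -0.27235372  0.038     ]
s0 0.13226991374358577 -20.23461354816648
d0 0.12790029817104875 -18.15567341412911
```

>>> servo_tool(moves=[[0,8,0,0,0,0,60],[0,8,0,0,0,0,60]], force=40)

```text
t: 0.4
tcp_pos: [0.2087, -0.6941, 0.4036]
tool_rot: [[0.007, -0.0, 1.0], [-1.0, 0.002, 0.007], [-0.002, -1.0, -0.0]]
contact_force: [0.9, -0.3, -0.9]
grip_width: 0.876
```

>>> servo_tool(moves=[[0,-8.5,0,0,0,0,60],[0,-8.5,0,0,0,0,60],[0,-8.5,0,0,0,0,60],[0,-8.5,0,0,0,0,60],[0,-8.5,0,0,0,0,60],[0,-8.5,0,0,0,0,60],[0,-8.5,0,0,0,0,60],[0,-8.5,0,0,0,0,60],[0,-2,0,0,0,0,60]])

```text
t: 1.3
tcp_pos: [0.2094, -0.6932, 0.4013]
tool_rot: [[0.947, -0.003, 0.322], [-0.322, 0.005, 0.947], [-0.004, -1.0, 0.004]]
contact_force: [0.3, -1.2, 1.0]
grip_width: 0.64
```

>>> servo_tool(moves=[[0,0,0,16.8,0,46,60],[0,0,0,16.8,0,46,60],[0,0,0,16.8,0,46,60],[0,0,0,16.8,0,46,60],[0,0,0,16.8,0,46,60],[0,0,0,16.8,0,46,60],[0,0,0,16.8,0,46,60],[0,0,0,16.8,0,46,60],[0,0,0,16.8,0,46,60],[0,0,0,16.8,0,46,60]])

```text
t: 2.3
tcp_pos: [0.5184, -0.3103, 0.399]
tool_rot: [[0.941, -0.006, 0.337], [-0.337, 0.003, 0.942], [-0.007, -1.0, 0.001]]
contact_force: [0.4, -0.9, -1.0]
grip_width: 0.646
```

>>> servo_tool(moves=[[0,0,0,16.8,0,46,60],[0,0,0,16.8,0,46,60],[0,0,0,0,0,0,60],[0,0,0,0,0,0,60]])

```text
t: 2.7
tcp_pos: [0.5864, -0.2251, 0.3988]
tool_rot: [[0.945, -0.003, 0.326], [-0.326, 0.006, 0.945], [-0.005, -1.0, 0.005]]
contact_force: [-0.4, -0.6, 0.1]
grip_width: 0.647
```

Run:
```python
from h import *
s=ctrl.read_state();print(s['t'],s['tcp_pos'],s['joint_positions'],np.round(s['tool_rot'],3).tolist())
shot('wrist','w2')
```

```text
2.7 [ 0.586382   -0.22505804  0.39881966] [ 27.55131785  28.91557869 -17.17854678 104.38319045  10.56428561
  48.55598713 -13.71665007] [[0.945, -0.003, 0.326], [-0.326, 0.006, 0.945], [-0.005, -1.0, 0.005]]
```

View pics/w2.png

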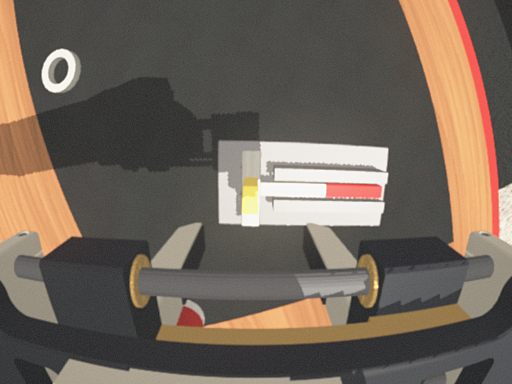

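The wrist view shows the spanner in its rest: knob ≈(250,190), red handle ≈(326–381,191). Nothing lies under the fingers but the spanner.

Run:
```python
from h import *
im=np.load('pics/w2.npz')['im'];hsv=cv2.cvtColor(im,cv2.COLOR_RGB2HSV)
m=cv2.inRange(hsv,(20,140,80),(34,255,255));m[230:]=0;m[:,:200]=0;m[:,300:]=0
ys,xs=np.nonzero(m);print('yel',xs.min(),xs.max(),ys.min(),ys.max())
for y in range(ys.min(),ys.max()+1,3): r=xs[ys==y];print(y,r.min(),r.max(),im[y,250].tolist())
r=cv2.inRange(hsv,(0,150,80),(8,255,255))|cv2.inRange(hsv,(174,150,80),(180,255,255));r[230:]=0;r[:,:300]=0;r[:,400:]=0
ys,xs=np.nonzero(r);print('red',xs.min(),xs.max(),ys.min(),ys.max())
P=np.array([onz('w2',(u,v),.038)[:2] for u,v in zip(xs,ys)]);c=P.mean(0);w,v=np.linalg.eigh(np.cov(P.T));d=v[:,1]*np.sign(v[0,1])
t=(P-c)@d;print('red c',c,'ang',np.degrees(np.arctan2(d[1],d[0])),'len',np.ptp(t),'start->origin',c+d*((t.min()+t.max())/2-127e-3))
```

```text
yel 243 256 179 196
179 245 256 [206, 178, 90]
182 245 256 [207, 181, 94]
185 244 256 [217, 188, 97]
188 243 256 [242, 227, 112]Traceback (most recent call last):
  File "<stdin>", line 5, in <module>
    return umr_minimum(a, axis, None, out, keepdims, initial, where)
ValueError: zero-size array to reduction operation minimum which has no identity
```

```bash
cat >> h.py <<'E'
def redfit(f,z,roi):
    im=np.load('pics/'+f+'.npz')['im'];hsv=cv2.cvtColor(im,cv2.COLOR_RGB2HSV)
    r=cv2.inRange(hsv,(0,130,80),(8,255,255))|cv2.inRange(hsv,(172,130,80),(180,255,255))
    k=np.zeros_like(r);k[roi[1]:roi[3],roi[0]:roi[2]]=1;ys,xs=np.nonzero(r*k)
    P=np.array([onz(f,(u,v),z)[:2] for u,v in zip(xs,ys)]);c=P.mean(0);w,v=np.linalg.eigh(np.cov(P.T));d=v[:,1]
    t=(P-c)@d; return c,d,t.min(),t.max()
E
python3 - <<'E'
from h import *
c,d,a,b=redfit('w2',.038,(300,150,400,230));d*=np.sign(d[0]);print('red c',c,'ang',np.degrees(np.arctan2(d[1],d[0])),'len',b-a,'origin',c-d*.127)
im=np.load('pics/w2.npz')['im']
for u in(248,252):print(u,[im[y,u].tolist() for y in range(146,226,4)])
for uv in((243,188),(256,188)):print(onz('w2',uv,.09)[:2])
for P in((.5787,-.2325,.09),(.5787,-.2325,.04)):print(proj('w2',P))
E
```

```text
red c [ 0.70358547 -0.27579577] ang -21.834069698713797 len 0.07260541253474048 origin [ 0.58569584 -0.22856194]
248 [[154, 149, 148], [166, 161, 151], [196, 192, 178], [197, 190, 179], [198, 193, 181], [200, 194, 179], [196, 192, 178], [195, 189, 178], [205, 180, 97], [207, 181, 92], [233, 212, 103], [243, 230, 118], [243, 228, 116], [247, 248, 173], [247, 247, 175], [247, 247, 175], [247, 247, 173], [247, 247, 234], [247, 246, 244], [247, 246, 244]]
252 [[152, 147, 141], [160, 157, 145], [191, 186, 173], [191, 185, 172], [190, 184, 174], [192, 187, 172], [192, 187, 173], [191, 185, 173], [205, 178, 95], [209, 181, 95], [232, 212, 105], [242, 227, 113], [242, 229, 117], [247, 248, 182], [247, 247, 176], [247, 247, 176], [247, 247, 177], [247, 247, 233], [247, 246, 244], [247, 246, 244]]
[ 0.57626646 -0.21728819]
[ 0.58855842 -0.2215093 ]
[250.29186099 201.12127327]
[250.97605625 189.82590872]
```

Run:
```python
from h import *
for uv in((249.7,185.5),(249.7,199.5),(249.7,213)):print(onz('w2',uv,.09)[:2])
R=ctrl.read_state();T=np.array(R['tool_rot']);p=np.array(R['tcp_pos'])
print('grasp pt at z',p+T[:,1]*.33)
for t in((.5787,-.2325),(.579,-.2315)): print(T.T@(np.r_[t,.068]-(p+.167*T[:,1]))*1e3)
```

```text
[ 0.58344407 -0.21704973]
[ 0.57869215 -0.23070376]
[ 0.57398949 -0.24419964]
grasp pt at z [ 0.585602   -0.22227805  0.06892585]
[ -3.18641632 163.87106201 -11.91935943]
[ -3.22894011 163.87745169 -10.87621471]
```

>>> servo_tool(moves=[[-0.27,0.6,-0.27,-3,20,-11,50],[0,0,0,0,30,0,50],[0,0,0,0,30,0,50],[0,0,0,0,25,0,50],[0,0,0,0,0,0,50]])

```text
t: 3.25
tcp_pos: [0.576, -0.2418, 0.2923]
tool_rot: [[0.938, 0.002, 0.346], [-0.346, -0.003, 0.938], [0.003, -1.0, -0.002]]
contact_force: [0.2, -0.3, -0.2]
grip_width: 0.535
```

```bash
cat >> h.py <<'E'
def st(target=None):
    s=ctrl.read_state();T=np.array(s['tool_rot']);p=np.array(s['tcp_pos']);g=p+.167*T[:,1]
    print('t',round(s['t'],2),'grasp',np.round(g,4),'xang',round(float(np.degrees(np.arctan2(T[1,0],T[0,0]))),2),'tilt fix ax,az deg',np.round(np.degrees([-(T[:,2]@[0,0,-1]-0)*-1,(T[:,0]@[0,0,-1])*-1]),2),'F',np.round(s['contact_force'],1),'grip',round(s['grip_width']*93,1))
    if target is not None: print('tool shift mm',np.round(T.T@(np.array(target)-g)*1e3,1))
    return s
E
python3 -c "
from h import *
print(st((.5787,-.2315,.068))['tool_rot'])"
```

```text
t 3.25 grasp [ 0.5764 -0.2423  0.1253] xang -20.23 tilt fix ax,az deg [0.12 0.16] F [ 0.2 -0.3 -0.2] grip 49.8
tool shift mm [-1.7 57.2 11.1]
[[ 0.9382792   0.00187306  0.34587371]
 [-0.34586779 -0.00289244  0.9382788 ]
 [ 0.00275787 -0.99999406 -0.00206608]]
```

>>> servo_tool(moves=[[0.1,-0.6,0.15,-1,0,8,50],[0,0,0,0,0,0,50],[0,0,0,0,0,0,50]])

```text
t: 3.55
tcp_pos: [0.5774, -0.2358, 0.2948]
tool_rot: [[0.941, 0.001, 0.339], [-0.339, -0.001, 0.941], [0.002, -1.0, -0.001]]
contact_force: [0.1, 0.1, 0.1]
grip_width: 0.538
```

Run:
```python
from h import *
st((.5787,-.2315,.068)); shot('wrist','w3')
print('knob top corners expected px', [proj('w3',(.5787+a*.9403*.008+b*.337*.015,-.2315-a*.337*.008*1+b*.9403*.015,.09)).round(1).tolist() for a in(-1,1) for b in(-1,1)])
im=np.load('pics/w3.npz')['im'];cv2.imwrite('pics/w3c.png',cv2.resize(im[120:320,150:410],(780,600),interpolation=cv2.INTER_CUBIC)[:,:,::-1])
```

```text
t 3.55 grasp [ 0.5776 -0.2361  0.1278] xang -19.79 tilt fix ax,az deg [0.05 0.1 ] F [0.1 0.1 0.1] grip 50.0
tool shift mm [-0.6 59.7  4.7]
knob top corners expected px [[240.8, 241.6], [240.1, 198.9], [264.4, 241.6], [264.9, 198.9]]
```

View pics/w3c.png

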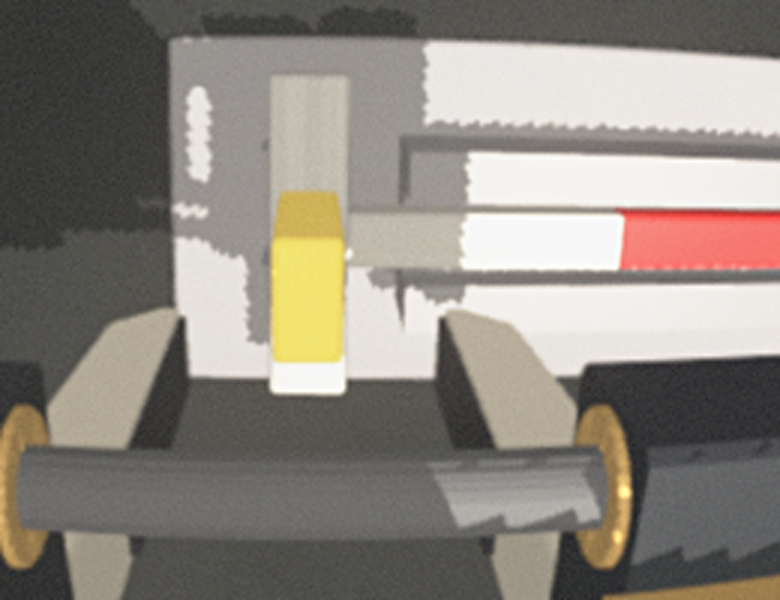

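The crop shows the knob top at columns 240.7–264.7 and rows 199–240.7. The predicted box is 240.5–264.6 and 198.9–241.6, so the knob pose is confirmed and I can descend and grip.

>>> servo_tool(moves=[[0,0,0,-0.5,15,4,50],[0,0,0,0,20,0,50],[0,0,0,0,15,0,50],[0,0,0,0,4,0,50],[0,0,0,0,0,0,50]])

```text
t: 4.1
tcp_pos: [0.5796, -0.2306, 0.2399]
tool_rot: [[0.941, 0.007, 0.338], [-0.338, -0.003, 0.941], [0.007, -1.0, -0.0]]
contact_force: [0.4, 0.4, -0.2]
grip_width: 0.536
```

```bash
python3 -c "
from h import *
st((.5787,-.2315,.068))"
```

```text
t 4.1 grasp [ 0.5807 -0.2311  0.0729] xang -19.74 tilt fix ax,az deg [0.01 0.42] F [ 0.4  0.4 -0.2] grip 49.9
tool shift mm [-1.8  4.9 -1.1]
```

>>> servo_tool(moves=[[0,0,0.35,-1.5,4,-1,50],[0,0,0,0,0,0,30],[0,0,0,0,0,0,10],[0,0,0,0,0,0,10],[0,0,0,0,0,0,10],[0,0,0,0,0,0,10],[0,0,0,0,0,0,10],[0,0,0,0,0,0,10]], force=45)

```text
t: 4.9
tcp_pos: [0.5782, -0.2312, 0.2375]
tool_rot: [[0.941, 0.003, 0.338], [-0.338, -0.001, 0.941], [0.004, -1.0, 0.0]]
contact_force: [0.1, -0.1, -1.5]
grip_width: 0.165
```

```bash
python3 -c "
from h import *
st((.5787,-.2315,.068))"
```

```text
t 4.9 grasp [ 0.5788 -0.2314  0.0705] xang -19.75 tilt fix ax,az deg [-0.    0.21] F [ 0.1 -0.1 -1.5] grip 15.3
tool shift mm [-0.1  2.5 -0.2]
```

>>> servo_tool(moves=[[0,0,0,0,-8,0,10],[0,0,0,0,-15,0,10],[0,0,0,0,-25,0,10],[0,0,0,0,-30,0,10],[0,0,0,0,-30,0,10],[0,0,0,0,-20,0,10],[0,0,0,0,0,0,10],[0,0,0,0,0,0,10]])

```text
t: 5.7
tcp_pos: [0.5762, -0.2305, 0.375]
tool_rot: [[0.941, 0.001, 0.338], [-0.338, -0.001, 0.941], [0.001, -1.0, -0.0]]
contact_force: [-0.4, 0.2, -5.1]
grip_width: 0.171
```

```bash
python3 -c "
from h import *
st((.5628,.2315,.19))"
```

```text
t 5.7 grasp [ 0.5764 -0.2306  0.208 ] xang -19.73 tilt fix ax,az deg [0.02 0.08] F [-0.4  0.2 -5.1] grip 15.9
tool shift mm [-168.9   17.6  430.4]
```

>>> servo_tool(moves=[[0,0,0,-8,0,20,10],[0,0,0,-16,0,40,10],[0,0,0,-16,0,40,10],[0,0,0,-16,0,40,10],[0,0,0,-16,0,40,10],[0,0,0,-16,0,40,10],[0,0,0,-16,0,40,10],[0,0,0,-16,0,40,10],[0,0,0,-16,0,40,10],[0,0,0,-8,0,20,10]])

```text
t: 6.7
tcp_pos: [0.5596, 0.1652, 0.3622]
tool_rot: [[0.938, -0.016, 0.347], [-0.347, -0.003, 0.938], [-0.014, -1.0, -0.009]]
contact_force: [-1.0, 0.1, -3.6]
grip_width: 0.169
```

>>> servo_tool(moves=[[0,-5,0,0,0,0,10],[0,-8.5,0,0,0,0,10],[0,-8.5,0,0,0,0,10],[0,-8.5,0,0,0,0,10],[0,-8.5,0,0,0,0,10],[0,-8.5,0,0,0,0,10],[0,-8.5,0,0,0,0,10],[0,-8.5,0,0,0,0,10],[0,-8.5,0,0,0,0,10],[0,-8.5,0,0,0,0,10]])

```text
t: 7.7
tcp_pos: [0.5543, 0.1711, 0.3491]
tool_rot: [[0.463, -0.036, -0.886], [0.886, -0.006, 0.464], [-0.022, -0.999, 0.029]]
contact_force: [-0.2, 0.1, -4.0]
grip_width: 0.168
```

```bash
python3 -c "
from h import *
print(st((.5628,.2315,.19))['joint_positions'])"
```

```text
t 7.7 grasp [0.5484 0.17   0.1822] xang 62.41 tilt fix ax,az deg [-1.64 -1.27] F [-0.2  0.1 -4. ] grip 15.6
tool shift mm [61.  -8.7 15.9]
[  4.17317126  33.62021841 -39.71867281 111.59984562  27.90170337
  46.92249086  11.286935  ]
```

>>> servo_tool(moves=[[-0.8,-8.5,-0.6,10,-12,3,10],[-0.8,-8.5,-0.6,15,-12,3,10],[0,-8.5,0,10,0,3,10],[0,-7,0,0,0,0,10],[0,0,0,0,0,0,10],[0,0,0,0,0,0,10]])

```text
t: 8.3
tcp_pos: [0.5566, 0.2055, 0.3658]
tool_rot: [[-0.095, -0.015, -0.995], [0.995, 0.002, -0.096], [0.003, -1.0, 0.015]]
contact_force: [0.5, -0.1, -4.0]
grip_width: 0.168
```

```bash
python3 -c "
from h import *
st((.5628,.2315,.19))
shot('wrist','w4');shot('side','d4');shot('scene','s4')"
```

```text
t 8.3 grasp [0.5541 0.2058 0.1988] xang 95.48 tilt fix ax,az deg [-0.85  0.19] F [ 0.5 -0.1 -4. ] grip 15.6
tool shift mm [ 24.7   8.7 -11.2]
```

View pics/w4.png

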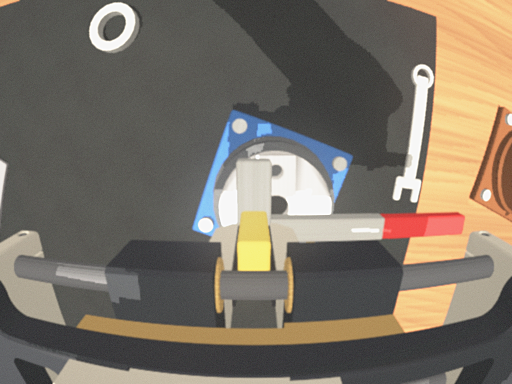

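The wrist view shows the ring's visible hole at ≈(275,170) and its bore at ≈(279,207). The spanner is level and held between the fingers, with the handle pointing right.

Run:
```python
from h import *
h=onz('w4',(275,170),.078);b=onz('w4',(279,207),.078);print(h,b,np.linalg.norm(h-b))
c,d,a,e=redfit('w4',.1988-.0445+.012,(360,190,480,250));d*=np.sign(d[1]);print('handle',c,np.degrees(np.arctan2(d[1],d[0])),e-a,'origin est',c-d*.127)
im=np.load('pics/w4.npz')['im'];A=cv2.resize(im[110:260,190:350],(800,600)if 0 else (640,600),interpolation=cv2.INTER_CUBIC)
cv2.imwrite('pics/w4c.png',A[:,:,::-1])
```

```text
[0.5276074  0.22446361 0.078     ] [0.5623163  0.23219808 0.078     ] 0.03556023258552509
handle [0.54188723 0.32998785] 94.74043436023678 0.07791752909171029 origin est [0.55238274 0.20342227]
```

View pics/w4c.png

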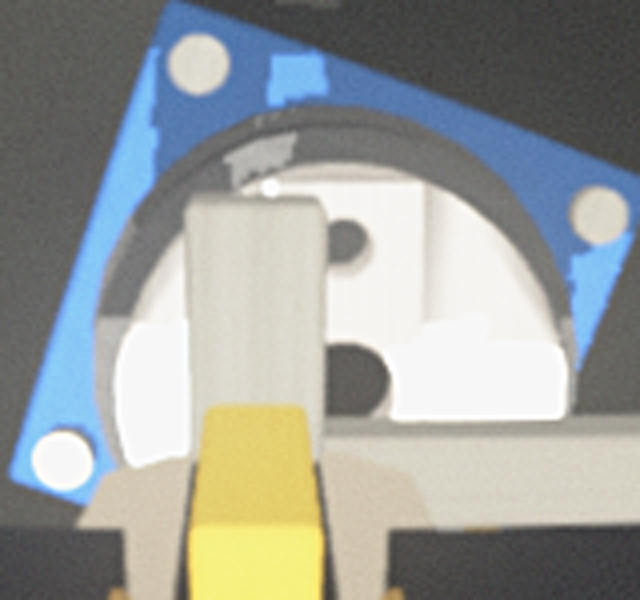

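>>> servo_tool(moves=[[-0.8,0,0.2,-20,0,0,10],[0,0,0,-20,0,0,10],[0,0,0,0,0,0,10],[0,0,0,0,0,0,10],[0,0,0,0,0,0,10]])

```text
t: 8.95
tcp_pos: [0.5603, 0.1654, 0.3664]
tool_rot: [[-0.09, 0.001, -0.996], [0.996, -0.001, -0.09], [-0.001, -1.0, -0.001]]
contact_force: [-0.5, 0.0, -3.2]
grip_width: 0.167
```

Run:
```python
from h import *
st((.563,.232,.19)); shot('wrist','w5')
im=np.load('pics/w5.npz')['im']; u,v=proj('w5',(.563,.232,.078)).astype(int);print(u,v)
g=cv2.cvtColor(im,cv2.COLOR_RGB2GRAY)
m=(g<150).astype(np.uint8);k,l,s,c=cv2.connectedComponentsWithStats(m)
for i in range(1,k):
    if 40<s[i,4]<1200 and abs(c[i]-[u,v]).max()<70: print(s[i].tolist(),c[i].round(1),onz('w5',c[i],.078)[:2])
x0,y0=u-75,max(v-75,0);cv2.imwrite('pics/w5c.png',cv2.resize(im[y0:y0+150,x0:x0+150],(600,600),interpolation=cv2.INTER_CUBIC)[:,:,::-1]);print(x0,y0)
```

```text
t 8.95 grasp [0.5606 0.1653 0.1994] xang 95.17 tilt fix ax,az deg [ 0.07 -0.04] F [-0.5  0.  -3.2] grip 15.6
tool shift mm [66.2  9.4 -8.4]
321 202
[313, 161, 10, 10, 82] [317.6 165.4] [0.52788491 0.22298876]
[307, 191, 21, 20, 336] [316.9 200.6] [0.56157216 0.22702896]
246 127
```

View pics/w5c.png

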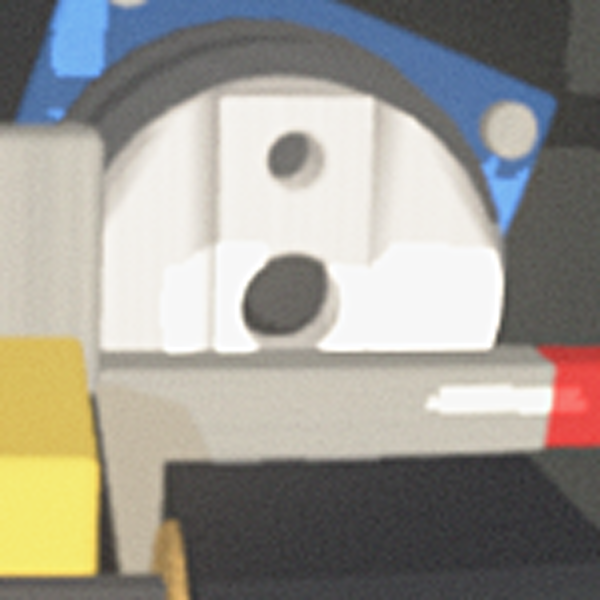

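Clean view: hole ellipse centre at crop (296,159.5), i.e. (320.0,166.9) px, and bore centre at crop (291,300.5), i.e. (318.75,202.1) px.

Run:
```python
from h import *
h=onz('w5',(320.0,166.9),.078)[:2];b=onz('w5',(318.75,202.1),.078)[:2];d=b-h;print(h,b,np.linalg.norm(d),np.degrees(np.arctan2(d[1],d[0])))
# flat edges: left crop (218,97)-(212,350), right (376,97)-(372,240)
for p,q in(((218,97),(212,350)),((377,97),(372,245))):
    a=onz('w5',(246+p[0]/4,127+p[1]/4),.078);e=onz('w5',(246+q[0]/4,127+q[1]/4),.078);v=(e-a)[:2];print(a[:2],e[:2],np.degrees(np.arctan2(v[1],v[0])))
# spanner head pose in hand: crop head left edge/right edge at z of top
c,dd,a,e=redfit('w5',.1994-.0445+.012,(370,190,480,250));dd*=np.sign(dd[1]);print('handle',c,np.degrees(np.arctan2(dd[1],dd[0])),e-a,'origin est',c-dd*.127)
```

```text
[0.52909338 0.22542714] [0.56292965 0.22905434] 0.03403013684848912 6.118646153195232
[0.51655791 0.20530643] [0.57690301 0.21153606] 5.893957252338293
[0.51228895 0.24300227] [0.54755361 0.2470514 ] 6.550094698896675
handle [0.54944575 0.28928801] 94.55866088180075 0.07776276272657406 origin est [0.55953968 0.16268978]
```

Run:
```python
from h import *
print(onz('w4',(275.8,172),.078),onz('w4',(274.3,208),.078))
# knob top seen in w5: right edge x crop 98 front top row 455..575
```

```text
[0.5293851  0.22540152 0.078     ] [0.56370628 0.22787069 0.078     ]
```

>>> servo_tool(moves=[[0,-0.9,0,25,12,-2,10],[0,0,0,25,15,0,10],[0,0,0,12,12,0,10],[0,0,0,0,0,0,10],[0,0,0,0,0,0,10],[0,0,0,0,0,0,10]])

```text
t: 9.6
tcp_pos: [0.5559, 0.232, 0.3275]
tool_rot: [[-0.107, 0.003, -0.994], [0.994, 0.001, -0.107], [0.001, -1.0, -0.003]]
contact_force: [-0.1, -0.4, -3.8]
grip_width: 0.167
```

```bash
python3 -c "
from h import *
st((.5633,.2312,.1425))"
```

```text
t 9.6 grasp [0.5565 0.2323 0.1605] xang 96.16 tilt fix ax,az deg [0.19 0.06] F [-0.1 -0.4 -3.8] grip 15.5
tool shift mm [-1.8 18.  -6.6]
```

>>> servo_tool(moves=[[0.1,0,0,-1.5,6,-5,10],[0,0,0,0,6,-1,10],[0,0,0,0,3,0,10],[0,0,0,0,0,0,10],[0,0,0,0,0,0,10]])

```text
t: 10.1
tcp_pos: [0.5639, 0.2283, 0.3122]
tool_rot: [[-0.103, 0.003, -0.995], [0.995, 0.0, -0.103], [0.0, -1.0, -0.003]]
contact_force: [0.2, 0.7, -2.7]
grip_width: 0.168
```

Run:
```python
from h import *
s=st((.5633,.2312,.1425));T=np.array(s['tool_rot']);g=np.array(s['tcp_pos'])+.167*T[:,1]
for n,f in(('scene','s6'),('side','d6'),('wrist','w6')): shot(n,f)
x,y,z=T[:,0],-T[:,2],-T[:,1]   # spanner axes
o=g-.0445*z
print('spanner y',y)
for f in('s6','d6'): print(f,'red c px',proj(f,o+.127*x+.012*z).round(1),'knobtop',proj(f,o+.064*z).round(1),'prong a,b', proj(f,o+.035*y-.014*z).round(1),proj(f,o-.035*y-.014*z).round(1),'ring c',proj(f,(.5633,.2312,.078)).round(1))
A=np.load('pics/s6.npz')['im'];B=np.load('pics/d6.npz')['im']
c=lambda im,x,y:cv2.resize(im[y:y+100,x:x+67],(400,600),interpolation=cv2.INTER_CUBIC)
cv2.imwrite('pics/h6.png',np.hstack([c(A,258,115),c(B,195,165)])[:,:,::-1])
for f,im in(('s6',A),('d6',B)):
    hsv=cv2.cvtColor(im,cv2.COLOR_RGB2HSV);m=cv2.inRange(hsv,(0,140,80),(8,255,255))|cv2.inRange(hsv,(172,140,80),(180,255,255))
    k,l,st_,ce=cv2.connectedComponentsWithStats(m);print(f,[(st_[i].tolist(),ce[i].round(1).tolist()) for i in range(1,k) if 10<st_[i,4]<600])
```

```text
t 10.1 grasp [0.5644 0.2284 0.1452] xang 95.91 tilt fix ax,az deg [0.17 0.  ] F [ 0.2  0.7 -2.7] grip 15.6
tool shift mm [2.9 2.7 0.8]
spanner y [0.99468488 0.10292419 0.00293254]
s6 red c px [311.7 150.8] knobtop [290.5 150.6] prong a,b [297.9 175.4] [280.8 168. ] ring c [289.3 173.5]
d6 red c px [227.6 249.5] knobtop [229.8 198.8] prong a,b [217.8 221.8] [244.3 221.9] ring c [231.5 225.1]
s6 [([206, 72, 13, 20, 194], [212.5, 81.0]), ([350, 138, 6, 10, 42], [352.5, 142.5]), ([306, 147, 14, 11, 70], [312.8, 151.2]), ([299, 183, 7, 12, 58], [301.9, 188.1]), ([65, 236, 34, 26, 452], [83.7, 251.3])]
d6 [([290, 119, 19, 15, 195], [298.4, 126.8]), ([203, 220, 9, 13, 79], [206.5, 225.4]), ([223, 240, 9, 27, 187], [226.6, 253.4]), ([199, 352, 13, 14, 125], [204.5, 357.7])]
```

View pics/h6.png

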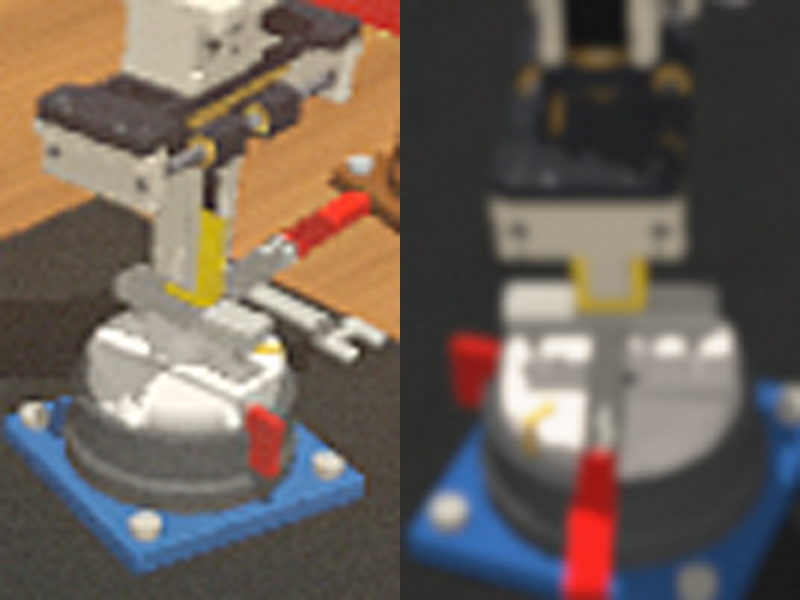

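The crop shows the spanner about 9 mm above the ring, lined up with its flat, with the handle pointing away from the pointer. The projected red-handle centre agrees with the image to about 1 px. I'll do the final lateral trim, then a gentle descent.

>>> servo_tool(moves=[[0.1,-0.2,0,2.5,0,0.8,10],[0,0,0,0,0,0,10],[0,0,0,0,0,0,10]])

```text
t: 10.55
tcp_pos: [0.5625, 0.2315, 0.3129]
tool_rot: [[-0.108, 0.002, -0.994], [0.994, 0.001, -0.108], [0.0, -1.0, -0.002]]
contact_force: [-0.0, 0.2, -4.0]
grip_width: 0.172
```

```bash
python3 -c "
from h import *
st((.5633,.2312,.1225))"
```

```text
t 10.55 grasp [0.5628 0.2316 0.1459] xang 96.18 tilt fix ax,az deg [0.11 0.03] F [-0.   0.2 -4. ] grip 16.0
tool shift mm [-0.5 23.4 -0.4]
```

>>> servo_tool(moves=[[0,0,0,-0.3,3,-0.3,10],[0,0,0,0,3,0,10],[0,0,0,0,3,0,10],[0,0,0,0,2,0,10],[0,0,0,0,1,0,10]])

```text
t: 11.05
tcp_pos: [0.5629, 0.2309, 0.3]
tool_rot: [[-0.107, 0.002, -0.994], [0.994, -0.001, -0.107], [-0.001, -1.0, -0.002]]
contact_force: [-0.8, -2.4, 0.8]
grip_width: 0.165
```

```bash
python3 -c "
from h import *
st((.5633,.2312,.1225))"
```

```text
t 11.05 grasp [0.5632 0.2307 0.133 ] xang 96.17 tilt fix ax,az deg [ 0.1  -0.05] F [-0.8 -2.4  0.8] grip 15.4
tool shift mm [ 0.4 10.5 -0.2]
```

Prong ends are at about z 0.0745, so already entering. There's a light −y reaction, so I'll yield that way and continue.

>>> servo_tool(moves=[[0,0,0,-1,0.5,0,10],[0,0,0,-0.5,2,0,10],[0,0,0,0,2,0,10],[0,0,0,0,2,0,10]])

```text
t: 11.45
tcp_pos: [0.5631, 0.2294, 0.293]
tool_rot: [[-0.107, 0.002, -0.994], [0.994, 0.0, -0.107], [-0.0, -1.0, -0.002]]
contact_force: [-0.1, -0.6, -3.8]
grip_width: 0.174
```

```bash
python3 -c "
from h import *
print(st((.5633,.2312,.1225))['torque'])"
```

```text
t 11.45 grasp [0.5635 0.2294 0.126 ] xang 96.16 tilt fix ax,az deg [ 0.12 -0.  ] F [-0.1 -0.6 -3.8] grip 16.2
tool shift mm [ 1.8  3.5 -0. ]
[-0.05356396 -0.065467    0.00360828]
```

>>> servo_tool(moves=[[0,0,0,0,2,0,10],[0,0,0,0,1.5,0,10],[0,0,0,0,1,0,10],[0,0,0,0,1,0,10],[0,0,0,0,0.5,0,10]])

```text
t: 11.95
tcp_pos: [0.5627, 0.2298, 0.2896]
tool_rot: [[-0.107, 0.004, -0.994], [0.994, -0.002, -0.107], [-0.002, -1.0, -0.004]]
contact_force: [-1.3, -1.4, 0.4]
grip_width: 0.166
```

```bash
python3 -c "
from h import *
print(st((.5633,.2312,.1225))['torque'])"
```

```text
t 11.95 grasp [0.5634 0.2295 0.1226] xang 96.13 tilt fix ax,az deg [ 0.22 -0.12] F [-1.3 -1.4  0.4] grip 15.5
tool shift mm [ 1.7  0.1 -0.1]
[-0.10648729  0.29794262  0.04426478]
```

Seated: the grasp height is 0.1226, against 0.1225 for fully in. Now I release and rise.

>>> servo_tool(moves=[[0,0,0,0,0,0,50],[0,0,0,0,0,0,50],[0,0,0,0,0,0,50],[0,0,0,0,0,0,50],[0,0,0,0,-20,0,50],[0,0,0,0,-30,0,50],[0,0,0,0,-25,0,50],[0,0,0,0,0,0,50]])

```text
t: 12.75
tcp_pos: [0.5629, 0.231, 0.3665]
tool_rot: [[-0.108, 0.004, -0.994], [0.994, 0.001, -0.108], [0.0, -1.0, -0.004]]
contact_force: [0.0, -0.3, 0.4]
grip_width: 0.539
```

>>> servo_tool(moves=[[0,8.5,0,0,0,0,50],[0,8.5,0,0,0,0,50],[0,8.5,0,0,0,0,50],[0,8.5,0,0,0,0,50],[0,8.5,0,0,0,0,50],[0,8.5,0,0,0,0,50],[0,8.5,0,0,0,0,50],[0,8.5,0,0,0,0,50],[0,8.5,0,0,0,0,50],[0,8.5,0,0,0,0,50]])

```text
t: 13.75
tcp_pos: [0.5625, 0.2288, 0.359]
tool_rot: [[0.985, -0.001, -0.174], [0.174, -0.002, 0.985], [-0.001, -1.0, -0.002]]
contact_force: [0.0, 0.8, -0.9]
grip_width: 0.537
```

Run:
```python
from h import *
st((.5488,.3637,.13)); shot('wrist','w7')
```

```text
t 13.75 grasp [0.5624 0.2285 0.192 ] xang 10.0 tilt fix ax,az deg [ 0.09 -0.07] F [ 0.   0.8 -0.9] grip 50.0
tool shift mm [ 10.2  61.8 135.7]
```

View pics/w7.png

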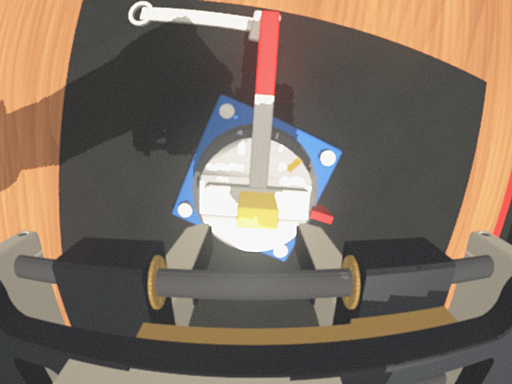

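The view shows the spanner sitting flat in the ring with its handle pointing outward. The red part runs from (264,98) to (270,12), and the yellow mark is at (295,165), short of the pointer at (321,216). Next I move over the red part.

>>> servo_tool(moves=[[0,2,0,2,0,20,50],[0,1,0,2,0,40,50],[0,0,0,1,10,40,50],[0,0,0,1,10,25,50],[0,0,0,0,0,0,50],[0,0,0,0,0,0,50]])

```text
t: 14.4
tcp_pos: [0.552, 0.3562, 0.3335]
tool_rot: [[0.992, -0.003, -0.124], [0.124, -0.007, 0.992], [-0.004, -1.0, -0.006]]
contact_force: [-0.6, 0.1, 0.5]
grip_width: 0.54
```

Run:
```python
from h import *
st((.5488,.3637,.084)); shot('wrist','w8')
c,d,a,b=redfit('w8',.09,(180,80,340,330));d*=np.sign(d[1]);print(c,np.degrees(np.arctan2(d[1],d[0])),b-a)
print([proj('w8',(.5488+x*.995,.3637+x*.1,.09)).round(1).tolist() for x in(-.008,.008)])
im=np.load('pics/w8.npz')['im'];h=im[:300];cv2.imwrite('pics/w8.png',h[:,:,::-1])
```

```text
t 14.4 grasp [0.5516 0.3551 0.1665] xang 7.14 tilt fix ax,az deg [ 0.35 -0.21] F [-0.6  0.1  0.5] grip 50.2
tool shift mm [-1.4 82.5  9.4]
[0.55702402 0.3592412 ] 117.478636537644 0.17318208424433096
[[240.8, 198.2], [261.3, 198.7]]
```

Run:
```python
from h import *
im=np.load('pics/w8.npz')['im'];hsv=cv2.cvtColor(im,cv2.COLOR_RGB2HSV)
m=cv2.inRange(hsv,(0,130,70),(8,255,255))|cv2.inRange(hsv,(172,130,70),(180,255,255))
for v in range(140,240,10):
    x=np.nonzero(m[v,200:320])[0]
    if len(x): print(v,x.min()+200,x.max()+200,onz('w8',(x.mean()+200,v),.09)[:2])
```

```text
160 244 264 [0.54727586 0.39395707]
170 244 264 [0.54850686 0.38633843]
180 244 264 [0.54921989 0.37856135]
190 244 264 [0.55021209 0.37070696]
200 244 264 [0.55122118 0.36272113]
210 243 264 [0.55081444 0.35439956]
220 243 263 [0.55124384 0.34600407]
230 244 263 [0.55397829 0.33769703]
```

The red handle sits at x≈0.5505 where y is 0.363, within 2 mm of the prediction. I'll descend around it.

>>> servo_tool(moves=[[0.3,0.5,-0.2,0,20,8,50],[0,0,0,0,25,0,50],[0,0,0,0,20,0,50],[0,0,0,0,8,0,50],[0,0,0,0,0,0,50]])

```text
t: 14.95
tcp_pos: [0.5539, 0.3574, 0.2601]
tool_rot: [[0.994, 0.003, -0.112], [0.112, -0.002, 0.994], [0.003, -1.0, -0.003]]
contact_force: [0.2, -0.1, 0.1]
grip_width: 0.541
```

```bash
python3 -c "
from h import *
st((.5495,.3637,.084))"
```

```text
t 14.95 grasp [0.5545 0.357  0.0931] xang 6.43 tilt fix ax,az deg [0.15 0.18] F [ 0.2 -0.1  0.1] grip 50.3
tool shift mm [-4.2  9.   7.2]
```

>>> servo_tool(moves=[[0.1,0,0.1,-3.5,4,5,50],[0,0,0,0,3,1,50],[0,0,0,0,0,0,50],[0,0,0,0,0,0,10],[0,0,0,0,0,0,10],[0,0,0,0,0,0,10],[0,0,0,0,0,0,10],[0,0,0,0,0,0,10]], force=40)

```text
t: 15.75
tcp_pos: [0.5507, 0.3629, 0.2565]
tool_rot: [[0.994, 0.006, -0.111], [0.111, 0.002, 0.994], [0.006, -1.0, 0.001]]
contact_force: [-1.3, -0.6, -0.2]
grip_width: 0.166
```

```bash
python3 -c "
from h import *
s=st((.5495,.3637,.084));print(s['torque'])"
```

```text
t 15.75 grasp [0.5516 0.3632 0.0895] xang 6.38 tilt fix ax,az deg [-0.07  0.33] F [-1.3 -0.6 -0.2] grip 15.4
tool shift mm [-2.   5.5  0.7]
[-0.00875907  0.15637657 -0.15350526]
```

>>> servo_tool(moves=[[0,2,0,4.7,0,-0.1,10],[0,3,0,7,0,-0.2,10],[0,3,0,7,0,-0.2,10],[0,3,0,7,0,-0.2,10],[0,3,0,7,0,-0.2,10]])

```text
t: 16.25
tcp_pos: [0.5784, 0.3628, 0.2561]
tool_rot: [[0.99, -0.007, 0.139], [-0.139, -0.005, 0.99], [-0.006, -1.0, -0.006]]
contact_force: [-6.2, 0.3, 4.1]
grip_width: 0.166
```

```bash
cat >> h.py <<'E'
def sw():
    s=st();T=np.array(s['tool_rot']);g=np.array(s['tcp_pos'])+.167*T[:,1]
    d=g[:2]-[.563,.2305];print('r',np.linalg.norm(d),'ang',np.degrees(np.arctan2(d[1],d[0])),'F tool',(T.T@s['contact_force']).round(1),'tq',np.round(s['torque'],2))
E
python3 -c "
from h import *
sw()"
```

```text
t 16.25 grasp [0.5772 0.3619 0.0891] xang -8.0 tilt fix ax,az deg [ 0.34 -0.35] F [-6.2  0.3  4.1] grip 15.4
r 0.13219988048644754 ang 83.82337407838403 F tool [-6.2 -4.1 -0.6] tq [-0.28  0.91  0.9 ]
```

>>> servo_tool(moves=[[0.15,2,-0.15,7.5,0.2,0,10],[0.1,3,-0.1,7.5,0.2,0,10],[0,3,0,7.5,0,-0.1,10],[0,3,0,7.5,0,-0.1,10],[0,3,0,7.5,0,-0.1,10],[0,3,0,7.5,0,-0.1,10]])

```text
t: 16.85
tcp_pos: [0.6166, 0.3537, 0.256]
tool_rot: [[0.904, -0.014, 0.426], [-0.426, -0.007, 0.904], [-0.01, -1.0, -0.012]]
contact_force: [-5.3, 0.3, 5.1]
grip_width: 0.171
```

```bash
python3 -c "
from h import *
sw()"
```

```text
t 16.85 grasp [0.6142 0.3526 0.089 ] xang -25.25 tilt fix ax,az deg [ 0.7  -0.58] F [-5.3  0.3  5.1] grip 15.9
r 0.13235364699559024 ang 67.25302334713666 F tool [-5.  -5.  -2.1] tq [-0.13  1.26  0.75]
```

>>> servo_tool(moves=[[0.4,2,-0.4,7.5,0.2,0,10],[0.3,2.5,-0.3,7.5,0.2,0,10],[0.1,3,-0.1,7.5,0,0,10],[0.1,3,-0.1,7.5,0,0,10],[0.1,3,-0.1,7.5,0,0,10],[0.1,3,-0.1,7.5,0,0,10],[0.1,3,-0.1,7.5,0,0,10]])

```text
t: 17.55
tcp_pos: [0.652, 0.3305, 0.2561]
tool_rot: [[0.707, -0.006, 0.707], [-0.707, -0.003, 0.707], [-0.002, -1.0, -0.006]]
contact_force: [-5.4, 1.1, 3.7]
grip_width: 0.172
```

```bash
python3 -c "
from h import *
sw()"
```

```text
t 17.55 grasp [0.6511 0.33   0.0891] xang -44.99 tilt fix ax,az deg [ 0.34 -0.13] F [-5.4  1.1  3.7] grip 16.0
r 0.1329250116557254 ang 48.49391567845806 F tool [-4.6 -3.6 -3. ] tq [0.23 1.05 0.97]
```

>>> servo_tool(moves=[[0.2,1.5,0,8,0,0.2,10],[0.1,2,0,8,0,0.2,10],[0,2,0,8,0,0,10],[0,2,0,7,0,0,10],[0,2,0,5,0,0,10]])

```text
t: 18.05
tcp_pos: [0.6709, 0.311, 0.2561]
tool_rot: [[0.582, -0.014, 0.813], [-0.813, 0.006, 0.582], [-0.013, -1.0, -0.008]]
contact_force: [-6.0, 3.6, 3.9]
grip_width: 0.166
```

```bash
python3 -c "
from h import *
sw()"
```

```text
t 18.05 grasp [0.6686 0.312  0.0891] xang -54.42 tilt fix ax,az deg [ 0.46 -0.74] F [-6.   3.6  3.9] grip 15.4
r 0.13337673163271618 ang 37.654372291217804 F tool [-6.5 -3.8 -2.9] tq [0.51 1.07 0.77]
```

Nearly there. I'll keep pushing gently and watch for the stop.

>>> servo_tool(moves=[[0.3,1,-0.4,6,0,0.1,10],[0,1,-0.2,6,0,0.1,10],[0,1,0,6,0,0,10]])

```text
t: 18.35
tcp_pos: [0.6771, 0.3023, 0.2561]
tool_rot: [[0.541, -0.012, 0.841], [-0.841, 0.005, 0.541], [-0.011, -1.0, -0.007]]
contact_force: [-6.8, 5.5, 2.9]
grip_width: 0.167
```

```bash
python3 -c "
from h import *
sw();shot('scene','s9');shot('side','d9')"
```

```text
t 18.35 grasp [0.6751 0.3031 0.0891] xang -57.28 tilt fix ax,az deg [ 0.43 -0.63] F [-6.8  5.5  2.9] grip 15.5
r 0.1335809382948562 ang 32.940608386805906 F tool [-8.3 -2.8 -2.8] tq [1.04 1.34 0.41]
```

>>> servo_tool(moves=[[0.2,0.5,-0.3,6,0,0,10],[0,0.5,0,6,0,0,10],[0,0,0,6,0,0,10]])

```text
t: 18.75
tcp_pos: [0.6798, 0.2985, 0.256]
tool_rot: [[0.531, -0.019, 0.847], [-0.847, 0.015, 0.531], [-0.023, -1.0, -0.009]]
contact_force: [-9.6, 9.4, 3.1]
grip_width: 0.17
```

```bash
python3 -c "
from h import *
sw()"
```

```text
t 18.75 grasp [0.6766 0.3009 0.089 ] xang -57.91 tilt fix ax,az deg [ 0.49 -1.29] F [-9.6  9.4  3.1] grip 15.8
r 0.1336472889585516 ang 31.789851396587757 F tool [-13.2  -2.7  -3.2] tq [1.75 1.84 0.26]
```

>>> servo_tool(moves=[[0,0,-0.8,9,0,0,10],[0,0,-0.3,11,0,0,10],[0,0,0,12,0,0,10]])

```text
t: 19.05
tcp_pos: [0.6828, 0.296, 0.2555]
tool_rot: [[0.545, -0.033, 0.838], [-0.838, 0.025, 0.545], [-0.039, -0.999, -0.014]]
contact_force: [-17.2, 18.6, 6.5]
grip_width: 0.169
```

Run:
```python
from h import *
sw();shot('scene','s10');shot('side','d10')
A=np.load('pics/s10.npz')['im'];B=np.load('pics/d10.npz')['im']
c=lambda im,x,y:cv2.resize(im[y:y+100,x:x+67],(400,600),interpolation=cv2.INTER_CUBIC)
cv2.imwrite('pics/h10.png',np.hstack([c(A,258,130),c(B,195,180)])[:,:,::-1])
```

```text
t 19.05 grasp [0.6772 0.3002 0.0886] xang -56.97 tilt fix ax,az deg [ 0.81 -2.26] F [-17.2  18.6   6.5] grip 15.7
r 0.1337985768728536 ang 31.4039089451747 F tool [-25.3  -5.4  -4.4] tq [ 3.79  3.72 -0.14]
```

View pics/h10.png

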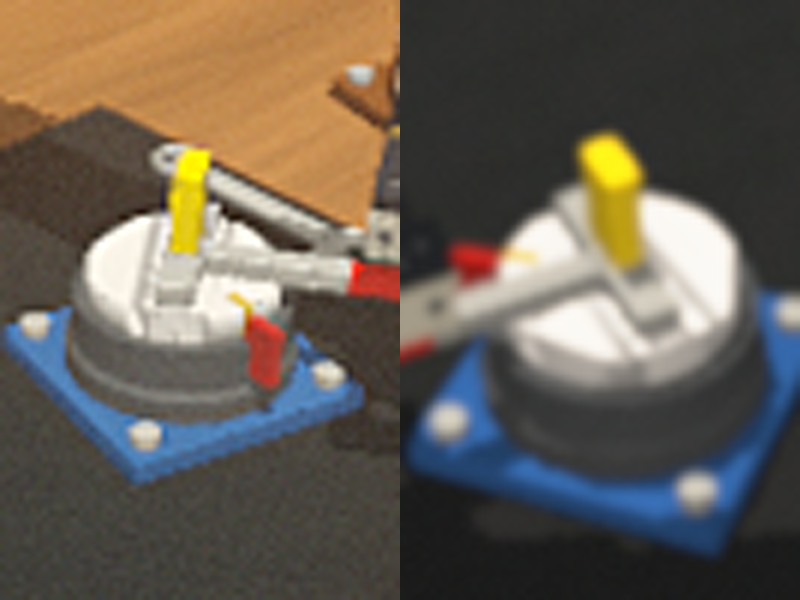

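Both views show the yellow mark at the red pointer and the head flat on the ring. The force rose to 25 N with almost no motion, so this is the stop. I'll relax, release and rise.

>>> servo_tool(moves=[[0,0,0,-1,0,0,10],[0,0,0,0,0,0,10],[0,0,0,0,0,0,45],[0,0,0,0,0,0,45],[0,0,0,0,0,0,45],[0,0,0,0,0,0,45],[0,0,0,0,0,0,45]])

```text
t: 19.85
tcp_pos: [0.6832, 0.297, 0.2553]
tool_rot: [[0.541, -0.033, 0.84], [-0.84, 0.027, 0.542], [-0.04, -0.999, -0.013]]
contact_force: [0.2, -0.4, -0.4]
grip_width: 0.477
```

>>> servo_tool(moves=[[0,0,0,0,-10,0,45],[0,0,0,0,-20,0,45],[0,0,0,0,-35,0,45],[0,0,0,0,-40,15,45],[0,0,0,0,-30,25,45],[0,0,0,0,0,25,45],[0,0,0,0,0,0,45],[0,0,0,0,0,0,45]])

```text
t: 20.65
tcp_pos: [0.744, 0.3276, 0.4004]
tool_rot: [[0.539, -0.031, 0.842], [-0.841, 0.027, 0.54], [-0.04, -0.999, -0.011]]
contact_force: [-0.2, -0.1, 0.1]
grip_width: 0.487
```

Run:
```python
from h import *
st();shot('scene','s11');shot('side','d11')
A=np.load('pics/s11.npz')['im'];B=np.load('pics/d11.npz')['im']
c=lambda im,x,y:cv2.resize(im[y:y+90,x:x+90],(400,400),interpolation=cv2.INTER_CUBIC)
cv2.imwrite('pics/h11.png',np.vstack([np.hstack([c(A,250,130),c(B,165,185)]),np.hstack([cv2.resize(A,(400,200)),cv2.resize(B,(400,200))])])[:,:,::-1])
```

```text
t 20.65 grasp [0.7388 0.3322 0.2335] xang -57.35 tilt fix ax,az deg [ 0.64 -2.27] F [-0.2 -0.1  0.1] grip 45.3
```

View pics/h11.png

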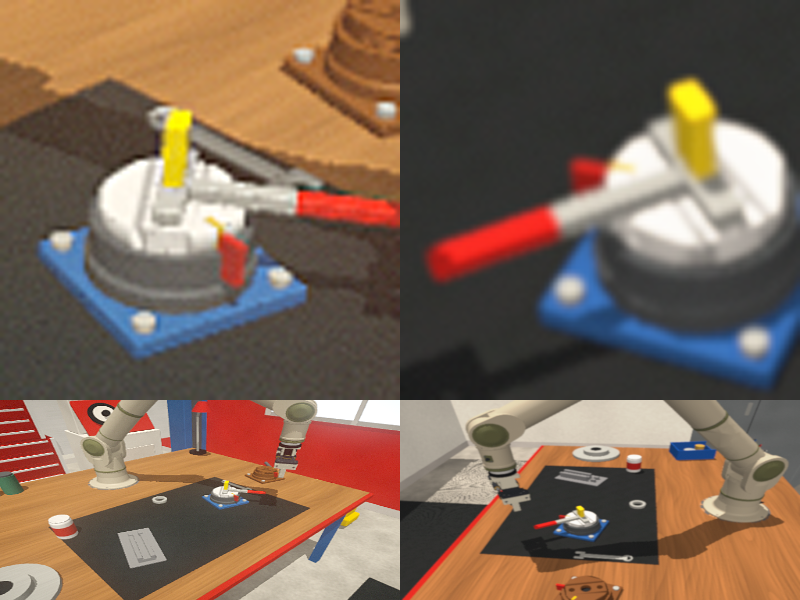

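The mark stays at the pointer, the spanner sits in the ring and the gripper is clear. One quick height check, then I hand in.

Run:
```python
from h import *
C={}
for f in('s11','d11'):
    im=np.load(f'pics/{f}.npz')['im'];hsv=cv2.cvtColor(im,cv2.COLOR_RGB2HSV)
    for n,m in(('yel',cv2.inRange(hsv,(22,150,90),(34,255,255))),('red',cv2.inRange(hsv,(0,150,90),(8,255,255))|cv2.inRange(hsv,(173,150,90),(180,255,255)))):
        k,l,s,c=cv2.connectedComponentsWithStats(m)
        b=[i for i in range(1,k) if s[i,4]>40 and np.hypot(*(c[i]-proj(f,(.563,.23,.12) if n=='yel' else (.672,.296,.085))))<15]
        C[n,f]=c[b[0]] if b else None
for n in('yel','red'):
    (o,v),(p,w)=ray('s11',C[n,'s11']),ray('d11',C[n,'d11']);t=np.linalg.lstsq(np.c_[v,-w],p-o,rcond=None)[0];print(n,((o+v*t[0]+p+w*t[1])/2).round(4))
ctrl.close_job()
```

```text
yel [0.5636 0.2273 0.1208]
red [0.6689 0.3027 0.0841]
the job is handed in; nothing more can be done
```

The job is done and handed in at about 20.7 s of the 53 s allowed. I lifted the spanner out by the yellow knob, set both prongs into the lock ring, and let go. Then I gripped the red part of the handle and swung it clockwise to the stop, released it and backed the gripper clear.

- **Seating:** The prongs bottomed at a grasp height of 0.1226 m, against 0.1225 m for fully in. After release, the two fixed cameras put the knob at z 0.121 m (expected 0.120) and the red handle at z 0.084 m (expected 0.084), so the spanner is level and seated.
- **Stop:** At the end of the swing the sideways force rose to about 25 N with almost no further motion. The last pictures show the yellow mark at the red pointer.
- **Other items:** I made no contact with the tin, the race or the wrench, and all three look to be where they were in the last overview. That was judged by eye, not measured.
- **Disagreements:** The wrist camera and the fixed cameras differed by 2–4 mm on the ring's centre. I aimed between them and then followed a light contact force of about 2 N as the prongs went in. While pushing against the stop the tool tilted about 2°, and I lifted away with that tilt.

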